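Return three mixed-up planters to their own saucers

ROBOT

A 6-joint arm with a two-finger parallel gripper is mounted at the origin on the work surface. World frame = base frame: x ahead of the robot, y to its left, z up, the work surface at z = 0. Lengths are in m, angles in rad, forces in N, time in s.
With the tool pointing down it reaches from about 0.3 to 0.85 m from the base axis. Payload 5.4 kg.
Tool frame: the origin (TCP) lies at the very end of the fingers, on their centre line; the grasp point (between the pads) lies 19 mm behind it; z points along the fingers, y is the line along which they close (so a half turn about z gives the same grasp; the last joint's range is limited). The gripper opens to 85 mm and grips with 20 to 120 N. Pads are 22 mm wide; open, the fingers measure 114 mm over their backs; the gripper's body (76 mm by 85 mm) begins 54 mm behind the grasp point. The pads swing forward as they close: fully open they stand 13 mm farther back than shut.
Start: joints at [0.916, 0.158, 1.597, -0, 1.386, -0.21], TCP at [0.247, 0.519, 0.231] pointing down, gripper open.
Joint ranges: [-2.91, 2.91], [-0.94, 2.29], [0.18, 2.7], [-1.29, 4.43], [0.17, 2.64], [-3, 3]. Speed limits (rad/s): [2.57, 2.57, 3.14, 3.14, 3.14, 3.14].

INTERFACE

Orientations are given as [roll, pitch, yaw] about the fixed x, y, z axes, in that order (R = Rz(yaw) Ry(pitch) Rx(roll)).
In Python, from workcell import r, get_image gives the robot as it stands.
- The arm moves only by the tool servo_tool, never from a script. Its argument "plan" is a list of rows, each a list of 5 numbers: the shift along the tool's x, y, z as a fraction of full scale, then the turn about the tool's z as a fraction of full scale, then the opening, from 0 (shut) to 1 (fully open). A call has 1 to 12 rows; each row is the pose to reach, as a shift and turn from the pose commanded when the call began, along the tool's axes at that moment, turning the shorter way round; what a row does not reach only later rows make up. Full scale, the value 1, is 250 mm for a shift and pi rad for a turn. A row lasts 1/10 s, in which the tool goes at most 50 mm and 8.59 degrees, less where a joint would pass 70% of its speed; a pose out of reach is approached as far as the arm can. A call with a number of a shift or a turn outside -1 to 1 is refused whole. A call with a gripper value outside its range is refused whole. The fingers move at their own pace and stop on an object; the grip force is fixed at half the most. Time passes only in rows, so rows that repeat a pose let the fingers close. It gives the time, the measured TCP pose, the force, the opening and the grip force at its end, in the units of the state.
- r.read_state(): the state, without advancing time (a new reading comes with each control period).
- get_image(name): name is "scene" or "top" or "wrist"; returns a dict with "frame" (400x640x3 uint8, blue, green, red), "camera_matrix" (3x3 intrinsics, pixels), "pose" (4x4, takes a point from camera to world coordinates); the wrist camera has in their place "T_tool_cam" (4x4, takes a point from camera to tool coordinates, whose origin is the TCP and whose axes are the flange's). Camera axes: x right, y up, looking along -z (the intrinsics and any distortion apply to the point x, -y, -z); pixel columns grow to the right and rows downward; lengths in m; the calibration is good to about 2 mm. A picture is of the moment at which its call begins: read the wrist's pose just before it. There is no depth.
- r.sign_off(): hands the job in; it is judged then, once.
The state is a dict: "time_s": time; "joint_positions": joint angles; "dq": joint speeds; "joint_torque": joint torques, N m; "eef_pos": TCP position; "eef_rot": TCP orientation; "contact_force": force on the tool from outside, world axes, zero at the start; "ft_torque": the same for the moment, N m; "finger_gap": opening from 0.0 (shut) to 1.0 (fully open); "grasp_force": force on a finger pad.
Only numpy, scipy, OpenCV 4.12 (cv2) and the standard library are available. Lean on these libraries where they do the work, as an engineer would, in place of code of your own. Each camera call takes 0.05 s, during which the arm holds its last target. There are 200 camera calls.

TASK

Three small unglazed planters have got mixed up, each standing on another one's saucer: put every planter upright in the middle of the saucer of its own outline (round, square, oblong), turned so that its sides run along the saucer's. Set them down rather than drop them, and never stand one on the dusty bench: the empty plywood board is there as a parking spot. Leave the glaze jar and the blue mug where they are.

Things in the scene. Friction and masses are not known exactly. Their poses are not given: they have to be found in the camera images.
- pot_round: Round planter of pinkish unglazed clay, open at the top: outer diameter 62 mm, height 70 mm, walls 6 mm, 0.2 to 0.33 kg. Origin: centre of its underside, z up along its axis. Its underside is 8 mm above the bench when it sits in a saucer.
- pot_square: Square planter of the same clay, open at the top: 54 x 54 mm outside, height 64 mm, walls 6 mm, upright sides, 0.2 to 0.33 kg. Origin: centre of its underside, z up, x and y along its sides.
- pot_oblong: Oblong (rectangular) planter of the same clay, open at the top: 84 mm long (its x) by 44 mm wide (its y), height 60 mm, walls 6 mm, upright sides, 0.22 to 0.37 kg. Origin: centre of its underside, z up.
- saucer_round: Round saucer of the same clay, place of the round planter: 112 mm across, inside about 101 mm; its inner floor is 8 mm above the bench and its low rim 13 mm. It is fixed to the bench. Origin: centre of its underside (on the bench), z up.
- saucer_square: Square saucer of the same clay, place of the square planter: 110 x 110 mm outside, 100 x 100 mm inside, inner floor at 8 mm, rim at 13 mm. Fixed to the bench. Origin: centre of its underside, z up, x and y along its sides.
- saucer_oblong: Oblong saucer of the same clay, place of the oblong planter: 134 mm long (its x) by 90 mm wide (its y) outside, 124 x 80 mm inside, inner floor at 8 mm, rim at 13 mm. Fixed to the bench. Origin: centre of its underside, z up.
- ware_board: Small flat plywood board, empty at the start, the free parking spot: 120 mm (its x) by 140 mm (its y), 12 mm thick, no rim. Fixed to the bench. Origin: centre of its underside, z up.
- glaze_jar: Closed glaze jar with a black cap and a paper label, 60 mm across, 75 mm high, standing loose among the saucers. Origin: centre of its underside. To be left alone.
- mug: Finished blue mug with a handle, 74 mm across, 85 mm high, standing loose on the far side of the work area. Origin: centre of its underside; the handle is on its own +y side. To be left alone.
Not all that is in view belongs to the job. What is shaped like the pot_round but red is not meant.

How it is judged:
By the outcome, as a careful person would: the job done as asked, in the order asked, and still so for the second after the job is handed in, with the robot touching nothing.
It also fails if it takes over 96 s, if anything falls off the work surface, if the arm or the gripper's body presses on something with over 40 N, if the wrist force passes 120 N, or if a joint passes its speed limit or range.

## Working session

There is one attempt and no reset: what is moved stays moved. The work goes in short steps, Python scripts to look and compute and a tool call to move; the robot and the scene stay as the last step left them, time stands still between calls to the robot, and variables do not carry over. Pictures are saved under pics/ and viewed, at most 14 in all, crops included, and the job is handed in when it is done.

Besides the shell and the picture viewer there is one more tool, called after "Call:" as name(argument=value, ...), one argument or row to a line, values as JSON. servo_tool: Moves the arm, as the interface text tells. Shift numbers are shares of 250 mm and turn numbers shares of pi rad, none past 1 either way. Its arguments: {"type":"object","properties":{"plan":{"type":"array","items":{"type":"array","items":{"type":"number"}}}},"required":["plan"]}

```bash
ls; mkdir -p pics
python3 - <<'E'
from workcell import r,get_image
import cv2,numpy as np
s=r.read_state();print({k:np.round(v,3).tolist() for k,v in s.items()})
for n in("top","scene"):
    d=get_image(n);cv2.imwrite(f"pics/{n}0.png",d["frame"]);np.savez(f"pics/{n}0.npz",**d);print(n,d["camera_matrix"].round(1).tolist(),d["pose"].round(3).tolist(),d.keys())
E
```

```text
pics
{'time_s': 0.0, 'joint_positions': [0.916, 0.159, 1.598, 0.0, 1.386, -0.21], 'dq': [-0.0, -0.001, 0.0, -0.001, -0.0, 0.001], 'joint_torque': [0.0, -39.602, -33.142, -0.0, 0.009, -0.0], 'eef_pos': [0.247, 0.519, 0.23], 'eef_rot': [-3.14, -0.0, 2.697], 'contact_force': [-0.339, -0.105, 0.139], 'ft_torque': [-0.022, -0.016, 0.055], 'grasp_force': 0.0, 'finger_gap': 1.003}
top [[379.1, 0.0, 318.5], [0.0, 379.1, 194.7], [0.0, 0.0, 1.0]] [[-0.02, 0.982, -0.188, 0.351], [-1.0, -0.024, -0.016, -0.016], [-0.02, 0.188, 0.982, 0.814], [0.0, 0.0, 0.0, 1.0]] dict_keys(['frame', 'camera_matrix', 'pose'])
scene [[413.8, 0.0, 319.3], [0.0, 413.8, 203.8], [0.0, 0.0, 1.0]] [[0.191, -0.735, 0.651, 1.183], [0.981, 0.156, -0.112, -0.096], [-0.019, 0.66, 0.751, 0.825], [0.0, 0.0, 0.0, 1.0]] dict_keys(['frame', 'camera_matrix', 'pose'])
```

View pics/top0.png

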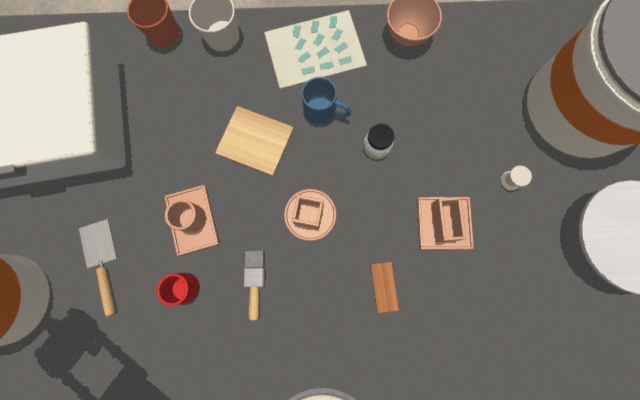

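View pics/scene0.png

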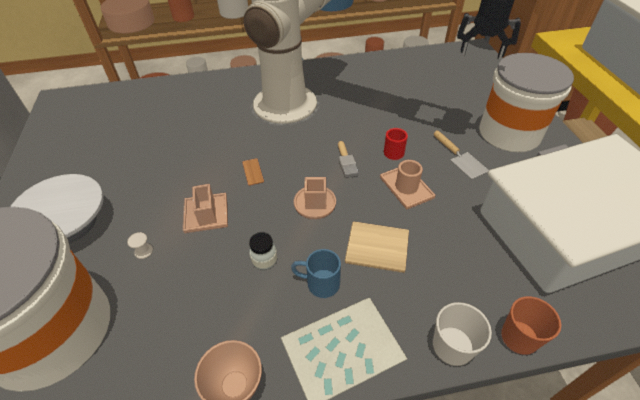

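The top view shows:
- The pink round planter is at (182,215) on the oblong saucer.
- The square planter is at (308,212) on the round saucer.
- The oblong planter is at (447,220) on the square saucer.
- The board is at (255,140), the jar at (380,140) and the mug at (320,100).

There are two round pots: (182,215), pinkish clay and standing on a saucer, and (173,290), bright red and on the bench. The pink one fits the description. I'll confirm it in an enlarged crop.

Run:
```python
import cv2,numpy as np
f=np.load("pics/top0.npz")["frame"]
def c(x,y):
    a=cv2.resize(f[y:y+75,x:x+66],None,fx=4,fy=4,interpolation=cv2.INTER_CUBIC)
    for k in range(0,66,10): cv2.line(a,(k*4,0),(k*4,6),(255,255,0),1)
    for k in range(0,75,10): cv2.line(a,(0,k*4),(6,k*4),(255,255,0),1)
    cv2.putText(a,f"{x},{y}",(10,290),0,.5,(255,255,255),1);return a
cv2.imwrite("pics/crop1.png",np.vstack([np.hstack([c(158,182),c(278,178),c(413,186)]),np.hstack([c(222,103),c(140,255),c(350,110)])]))
```

```text
(no output)
```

View pics/crop1.png

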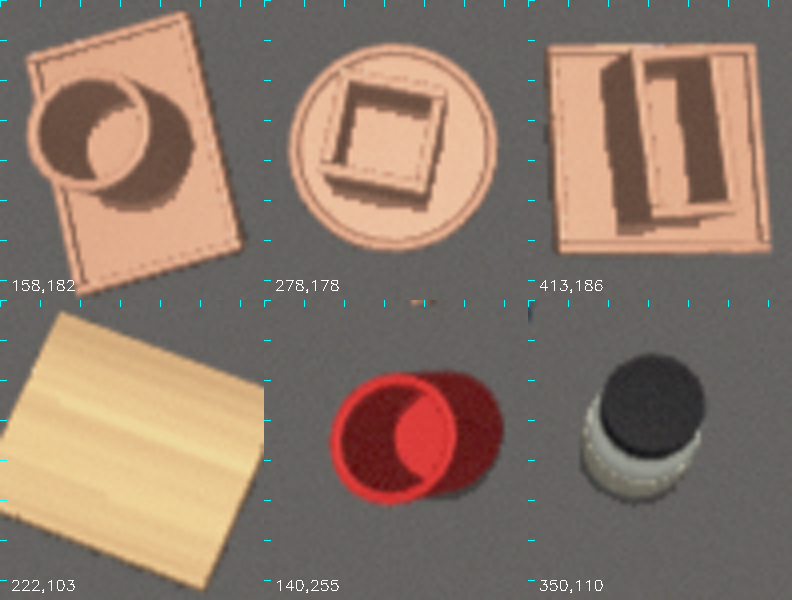

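```bash
cat > h.py <<'E'
import numpy as np,cv2
def ray(K,P,px,z):
    px=np.atleast_2d(px).astype(float)
    d=np.c_[(px[:,0]-K[0,2])/K[0,0],-(px[:,1]-K[1,2])/K[1,1],-np.ones(len(px))]@P[:3,:3].T
    t=(z-P[2,3])/d[:,2]
    return P[:3,3]+t[:,None]*d
def rect(w,L,W):
    """w: 4 world corners in ring order, first side along L. Returns centre, angle of L axis, measured sides"""
    w=w[:,:2]; a=(w[1]-w[0]+w[2]-w[3])/2; b=(w[2]-w[1]+w[3]-w[0])/2
    return w.mean(0).round(4), round(float(np.degrees(np.arctan2(a[1],a[0]))),1),round(float(np.degrees(np.arctan2(b[1],b[0]))),1),"sides",(np.hypot(*a)*1e3).round(),(np.hypot(*b)*1e3).round(),"want",L,W
E
python3 - <<'E'
from h import *
d=np.load("pics/top0.npz");K,P=d["camera_matrix"],d["pose"]
def g(off,pts,z): return ray(K,P,np.array(pts)/4-.5+.125+np.array(off),z)
O=(158,182);R=(278,178);S=(413,186)
print("sauc_obl",rect(g(O,[(187,12),(244,245),(82,294),(28,57)],.013),134,90))
print("pot_round",g(O,[(89,133),(30,133),(148,133)],.078).round(4).tolist())
print("sauc_round",g(R,[(129,147),(25,147),(233,147)],.013).round(4).tolist())
print("pot_sq",rect(g(R,[(81,67),(183,92),(161,195),(58,164)],.072),54,54))
print("sauc_sq",rect(g(S,[(20,45),(227,45),(243,252),(30,252)],.013),110,110))
print("pot_obl",rect(g(S,[(104,52),(124,218),(209,210),(185,52)],.068),84,44))
b=g((222,103),[(62,12),(205,290)],.012);print("board",b.mean(0).round(4),b.round(4).tolist(),np.hypot(*(b[0]-b[1])[:2]),"want .184")
print("jar",g((350,110),[(124,105)],.075).round(3))
print("mug,red",ray(K,P,[(320,95)],.085).round(3),g((140,255),[(130,138)],.07).round(3))
E
```

```text
sauc_obl (array([0.4581, 0.2703]), -164.5, 105.3, 'sides', np.float64(132.0), np.float64(88.0), 'want', 134, 90)
pot_round [[0.4585, 0.2703, 0.078], [0.4591, 0.2996, 0.078], [0.4578, 0.241, 0.078]]
sauc_round [[0.4626, 0.0164, 0.013], [0.4639, 0.0719, 0.013], [0.4613, -0.039, 0.013]]
pot_sq (array([0.4634, 0.018 ]), -106.7, 166.5, 'sides', np.float64(53.0), np.float64(51.0), 'want', 54, 54)
sauc_sq (array([ 0.4389, -0.2685]), -91.3, 178.8, 'sides', np.float64(110.0), np.float64(110.0), 'want', 110, 110)
pot_obl (array([ 0.44  , -0.2643]), -177.2, -88.6, 'sides', np.float64(80.0), np.float64(41.0), 'want', 84, 44)
board [0.6329 0.1366 0.012 ] [[0.715, 0.1774, 0.012], [0.5509, 0.0958, 0.012]] 0.1832451651792722 want .184
jar [[ 0.612 -0.133  0.075]]
mug,red [[ 0.7   -0.011  0.085]] [[0.316 0.281 0.07 ]]
```

```bash
cat >> h.py <<'E'
def go(*tg):
    """each target (x,y,z,close-line angle deg): print plan numbers from present pose"""
    from workcell import r
    from scipy.spatial.transform import Rotation as Ro
    s=r.read_state();p=np.array(s["eef_pos"]);R=Ro.from_euler("xyz",s["eef_rot"]).as_matrix()
    c0=np.degrees(np.arctan2(R[1,1],R[0,1]))
    print("t",round(s["time_s"],1),"p",p.round(4),"c0",round(c0,1),"j6",round(s["joint_positions"][5],2))
    for t in tg:
        sh=R.T@(np.array(t[:3])-p)/.25; a=(c0-t[3]+90)%180-90
        print(t,"->",sh.round(3).tolist(),round(a/180,4),"rows",int(np.ceil(max(np.linalg.norm(sh)*5,abs(a)/8.59))))
def look(name,z=None):
    from workcell import r,get_image
    from scipy.spatial.transform import Rotation as Ro
    s=r.read_state();d=get_image("wrist");T=np.eye(4);T[:3,:3]=Ro.from_euler("xyz",s["eef_rot"]).as_matrix();T[:3,3]=s["eef_pos"]
    P=T@d["T_tool_cam"];cv2.imwrite(f"pics/{name}.png",d["frame"]);np.savez(f"pics/{name}.npz",frame=d["frame"],camera_matrix=d["camera_matrix"],pose=P)
    return d["camera_matrix"],P
def proj(K,P,w):
    c=(np.atleast_2d(w)-P[:3,3])@P[:3,:3]
    return np.c_[K[0,2]-K[0,0]*c[:,0]/c[:,2],K[1,2]+K[1,1]*c[:,1]/c[:,2]]
E
python3 -c "
from h import *
go((.35,.40,.23,65),(.458,.270,.21,65))"
```

```text
t 0.1 p [0.2471 0.5186 0.2304] c0 64.5 j6 -0.21
(0.35, 0.4, 0.23, 65) -> [-0.576, -0.251, 0.002] -0.0027 rows 4
(0.458, 0.27, 0.21, 65) -> [-1.189, -0.534, 0.082] -0.0027 rows 7
```

Call:
servo_tool(
  plan=[
    [-0.2,-0.09,0,0,1],
    [-0.4,-0.18,0,0,1],
    [-0.6,-0.27,0.02,0,1],
    [-0.8,-0.36,0.04,0,1],
    [-0.9,-0.41,0.08,0,1],
    [-0.95,-0.43,0.08,0,1],
    [-0.95,-0.43,0.08,0,1],
    [-0.95,-0.43,0.08,0,1],
  ],
)

```text
time_s: 0.9
eef_pos: [0.415, 0.3206, 0.2114]
eef_rot: [3.141, -0.001, 2.697]
contact_force: [-0.2, 0.2, 0.6]
finger_gap: 0.998
grasp_force: 0.0
```

```bash
python3 -c "
from h import *
look('w1')
go((.458,.270,.12,65),(.458,.270,.03,65))"
```

```text
t 0.9 p [0.4148 0.321  0.2115] c0 64.6 j6 -0.7
(0.458, 0.27, 0.12, 65) -> [-0.244, -0.11, 0.366] -0.0023 rows 3
(0.458, 0.27, 0.03, 65) -> [-0.244, -0.11, 0.726] -0.0023 rows 4
```

View pics/w1.png

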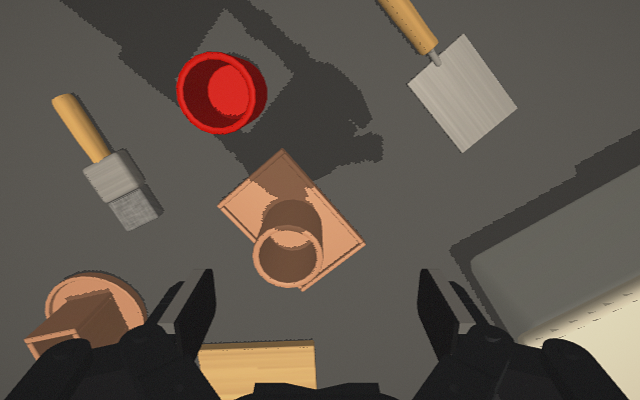

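The wrist view shows the pink planter's rim centred at (288,257). The oblong saucer's corners are at (282,150), (218,206), (365,243) and (303,291). The red cup at (222,92) is the decoy. I'll check these against the top-view estimate.

```bash
python3 -c "
from h import *
d=np.load('pics/w1.npz');K,P=d['camera_matrix'],d['pose']
print(ray(K,P,[(288,257)],.078).round(4), ray(K,P,[(222,92)],.07).round(3))
print(rect(ray(K,P,[(282,150),(365,243),(303,291),(218,206)],.013),134,90))
"
```

```text
[[0.4618 0.2701 0.078 ]] [[0.317 0.286 0.07 ]]
(array([0.4591, 0.2719]), 15.1, -74.5, 'sides', np.float64(131.0), np.float64(89.0), 'want', 134, 90)
```

Call:
servo_tool(
  plan=[
    [-0.15,-0.06,0.1,0,1],
    [-0.245,-0.105,0.2,0,1],
    [-0.245,-0.105,0.3,0,1],
    [-0.245,-0.105,0.4,0,1],
    [-0.245,-0.105,0.5,0,1],
    [-0.245,-0.105,0.6,0,1],
    [-0.245,-0.105,0.68,0,1],
    [-0.245,-0.105,0.72,0,1],
    [-0.245,-0.105,0.72,0,1],
    [-0.245,-0.105,0.72,0,0.5],
    [-0.245,-0.105,0.72,0,0.3],
    [-0.245,-0.105,0.72,0,0],
  ],
)

```text
time_s: 2.15
eef_pos: [0.461, 0.2705, 0.0332]
eef_rot: [3.139, 0.002, 2.697]
contact_force: [-0.5, 1.6, 4.5]
finger_gap: 0.724
grasp_force: 66.0
```

Call:
servo_tool(
  plan=[
    [0,0,0,0,0],
    [0,0,0,0,0],
    [0,0,0,0,0],
    [0,0,0,0,0],
    [0,0,0,0,0],
  ],
)

```text
time_s: 2.65
eef_pos: [0.461, 0.2705, 0.0332]
eef_rot: [3.139, 0.002, 2.697]
contact_force: [-1.1, 1.8, 7.1]
finger_gap: 0.724
grasp_force: 66.0
```

```bash
python3 -c "
from h import *
go((.459,.2705,.16,65),(.633,.137,.16,65))"
```

```text
t 2.6 p [0.461  0.2705 0.0332] c0 64.5 j6 -0.82
(0.459, 0.2705, 0.16, 65) -> [0.006, -0.002, -0.507] -0.0027 rows 3
(0.633, 0.137, 0.16, 65) -> [-0.852, -0.185, -0.506] -0.0027 rows 6
```

Call:
servo_tool(
  plan=[
    [0,0,-0.1,0,0],
    [0,0,-0.24,0,0],
    [0,0,-0.38,0,0],
    [-0.08,-0.02,-0.48,0,0],
    [-0.2,-0.04,-0.5,0,0],
    [-0.33,-0.07,-0.5,0,0],
    [-0.46,-0.1,-0.5,0,0],
    [-0.59,-0.13,-0.5,0,0],
    [-0.71,-0.155,-0.5,0,0],
    [-0.8,-0.175,-0.5,0,0],
    [-0.85,-0.185,-0.5,0,0],
    [-0.85,-0.185,-0.5,0,0],
  ],
)

```text
time_s: 3.85
eef_pos: [0.632, 0.1356, 0.156]
eef_rot: [-3.141, -0.0, 2.695]
contact_force: [0.1, -0.2, -1.6]
finger_gap: 0.725
grasp_force: 66.6
```

```bash
python3 -c "
from h import *
look('w2')
go((.633,.137,.0375,65))"
```

```text
t 3.9 p [0.6311 0.1366 0.156 ] c0 64.5 j6 -1.1
(0.633, 0.137, 0.0375, 65) -> [-0.007, 0.005, 0.474] -0.0029 rows 3
```

View pics/w2.png

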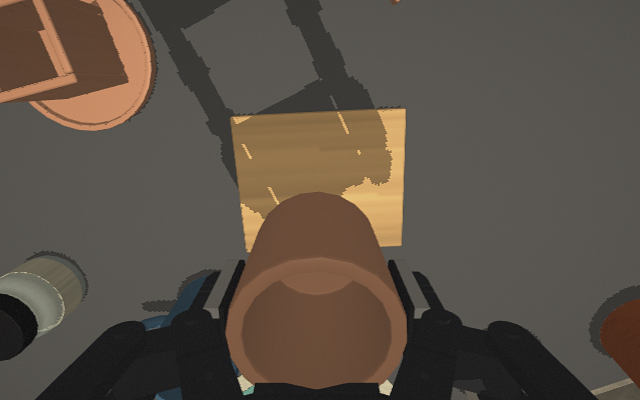

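The planter is held upright over the middle of the board, and the board's near edge runs from (232,115) to (405,108). I'll lower it gently.

Call:
servo_tool(
  plan=[
    [0,0,0.1,0,0],
    [0,0,0.22,0,0],
    [0,0,0.34,0,0],
    [0,0,0.42,0,0],
    [0,0,0.45,0,0],
    [0,0,0.462,0,0],
    [0,0,0.468,0,0],
    [0,0,0.472,0,0],
    [0,0,0.476,0,0],
    [0,0,0.476,0,0],
  ],
)

```text
time_s: 4.9
eef_pos: [0.6319, 0.1366, 0.038]
eef_rot: [3.141, 0.001, 2.697]
contact_force: [0.1, 0.0, -2.4]
finger_gap: 0.725
grasp_force: 66.6
```

Call:
servo_tool(
  plan=[
    [0,0,0.003,0,0],
    [0,0,0.006,0,0],
    [0,0,0.008,0,0],
    [0,0,0.008,0,0],
  ],
)

```text
time_s: 5.3
eef_pos: [0.632, 0.1365, 0.0373]
eef_rot: [3.142, 0.001, 2.697]
contact_force: [-4.2, -0.4, 8.4]
finger_gap: 0.722
grasp_force: 67.3
```

Call:
servo_tool(
  plan=[
    [0,0,0,0,1],
    [0,0,0,0,1],
    [0,0,0,0,1],
    [0,0,-0.1,0,1],
    [0,0,-0.28,0,1],
    [0,0,-0.46,0,1],
    [0,-0.1,-0.58,-0.04,1],
    [0,-0.28,-0.65,-0.08,1],
    [0,-0.46,-0.7,-0.12,1],
    [0,-0.64,-0.7,-0.15,1],
    [0,-0.8,-0.7,-0.15,1],
    [0,-0.9,-0.7,-0.15,1],
  ],
)

```text
time_s: 6.5
eef_pos: [0.5335, -0.0688, 0.2104]
eef_rot: [-3.141, 0.0, -3.117]
contact_force: [0.2, -0.6, 0.6]
finger_gap: 1.0
grasp_force: 0.0
```

```bash
python3 -c "
from h import *
go((.44,-.25,.19,92))"
```

```text
t 6.5 p [ 0.5335 -0.0688  0.2104] c0 91.4 j6 -1.95
(0.44, -0.25, 0.19, 92) -> [0.392, -0.715, 0.082] -0.0032 rows 5
```

Call:
servo_tool(
  plan=[
    [0.12,-0.16,0,0,1],
    [0.24,-0.32,0,0,1],
    [0.36,-0.48,0,0,1],
    [0.48,-0.64,0,0,1],
    [0.56,-0.78,0,0,1],
    [0.56,-0.78,0,0,1],
    [0.56,-0.78,0,0,1],
    [0.56,-0.78,0,0,1],
  ],
)

```text
time_s: 7.3
eef_pos: [0.4003, -0.2643, 0.2102]
eef_rot: [3.141, 0.0, -3.114]
contact_force: [0.9, 0.8, -0.2]
finger_gap: 0.996
grasp_force: 0.0
```

```bash
python3 -c "
from h import *
K,P=look('w3')
f=cv2.imread('pics/w3.png');x0,y0=200,130
cv2.imwrite('pics/w3c.png',cv2.resize(f[y0:y0+200,x0:x0+240],None,fx=3,fy=3,interpolation=cv2.INTER_CUBIC))
go((.44,-.265,.03,92))"
```

```text
t 7.3 p [ 0.4005 -0.2641  0.2102] c0 91.6 j6 -2.43
(0.44, -0.265, 0.03, 92) -> [-0.158, -0.008, 0.721] -0.0021 rows 4
```

View pics/w3c.png

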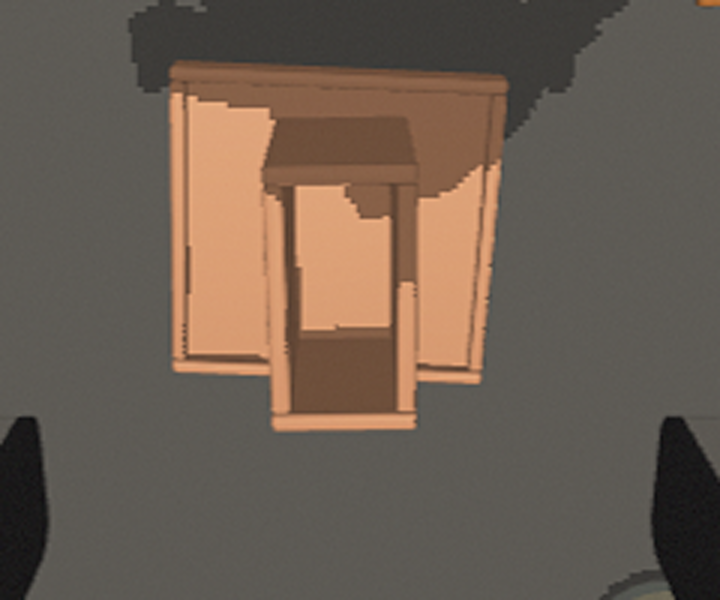

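In the crop (3x, origin (200,130)) the oblong planter's top corners are at (263,167), (418,165), (416,427) and (274,430). The square saucer's corners are at (172,64), (506,76), (480,383) and (174,371).

```bash
python3 -c "
from h import *
d=np.load('pics/w3.npz');K,P=d['camera_matrix'],d['pose']
g=lambda p,z:ray(K,P,np.array(p)/3-.33+np.array([200,130]),z)
print('pot',rect(g([(274,430),(263,167),(418,165),(416,427)],.068),84,44))
print('sq',rect(g([(174,371),(172,64),(506,76),(480,383)],.013),110,110))
"
```

```text
pot (array([ 0.4427, -0.2663]), -177.6, 92.6, 'sides', np.float64(83.0), np.float64(43.0), 'want', 84, 44)
sq (array([ 0.44, -0.27]), 179.2, 89.3, 'sides', np.float64(111.0), np.float64(109.0), 'want', 110, 110)
```

Call:
servo_tool(
  plan=[
    [-0.1,-0.01,0.08,-0.004,1],
    [-0.168,-0.013,0.2,-0.004,1],
    [-0.168,-0.013,0.32,-0.004,1],
    [-0.168,-0.013,0.45,-0.004,1],
    [-0.168,-0.013,0.57,-0.004,1],
    [-0.168,-0.013,0.68,-0.004,1],
    [-0.168,-0.013,0.73,-0.004,1],
    [-0.168,-0.013,0.745,-0.004,1],
    [-0.168,-0.013,0.745,-0.004,0.7],
    [-0.168,-0.013,0.745,-0.004,0.4],
    [-0.168,-0.013,0.745,-0.004,0],
    [-0.168,-0.013,0.745,-0.004,0],
  ],
)

```text
time_s: 8.55
eef_pos: [0.443, -0.2683, 0.0257]
eef_rot: [-3.139, 0.002, -3.103]
contact_force: [0.7, 1.1, 5.8]
finger_gap: 0.505
grasp_force: 62.4
```

Call:
servo_tool(
  plan=[
    [0,0,0,0,0],
    [0,0,0,0,0],
    [0,0,0,0,0],
    [0,0,0,0,0],
  ],
)

```text
time_s: 8.95
eef_pos: [0.443, -0.2683, 0.0257]
eef_rot: [-3.14, 0.002, -3.103]
contact_force: [-0.6, 1.8, 7.1]
finger_gap: 0.51
grasp_force: 62.3
```

```bash
python3 -c "
from h import *
go((.4427,-.2663,.16,92.4),(.459,-.03,.165,105.3),(.459,.271,.165,105.3))"
```

```text
t 8.9 p [ 0.443  -0.2683  0.0257] c0 92.2 j6 -2.39
(0.4427, -0.2663, 0.16, 92.4) -> [-0.0, 0.007, -0.537] -0.0009 rows 3
(0.459, -0.03, 0.165, 105.3) -> [-0.102, 0.949, -0.559] -0.0726 rows 6
(0.459, 0.271, 0.165, 105.3) -> [-0.149, 2.152, -0.561] -0.0726 rows 12
```

Call:
servo_tool(
  plan=[
    [0,0,-0.1,0,0],
    [0,0,-0.24,0,0],
    [0,0,-0.38,0,0],
    [0,0.04,-0.48,0,0],
    [-0.02,0.14,-0.54,-0.02,0],
    [-0.04,0.27,-0.55,-0.04,0],
    [-0.06,0.4,-0.55,-0.06,0],
    [-0.08,0.53,-0.55,-0.072,0],
    [-0.1,0.66,-0.55,-0.072,0],
    [-0.1,0.79,-0.55,-0.072,0],
    [-0.1,0.9,-0.55,-0.072,0],
    [-0.1,0.95,-0.55,-0.072,0],
  ],
)

```text
time_s: 10.15
eef_pos: [0.4568, -0.0269, 0.161]
eef_rot: [3.141, -0.001, -2.874]
contact_force: [-0.1, -0.4, -3.2]
finger_gap: 0.511
grasp_force: 61.9
```

```bash
python3 -c "
from h import *
go((.4586,.271,.165,105.3))"
```

```text
t 10.2 p [ 0.4568 -0.0269  0.161 ] c0 105.3 j6 -2.16
(0.4586, 0.271, 0.165, 105.3) -> [-0.322, 1.147, -0.015] 0.0 rows 6
```

Call:
servo_tool(
  plan=[
    [-0.03,0.1,0,0,0],
    [-0.07,0.24,0,0,0],
    [-0.11,0.38,0,0,0],
    [-0.15,0.52,0,0,0],
    [-0.185,0.66,0,0,0],
    [-0.225,0.8,0,0,0],
    [-0.255,0.91,0,0,0],
    [-0.28,1,0,0,0],
    [-0.28,1,0,0,0],
    [-0.28,1,0,0,0],
  ],
)

```text
time_s: 11.15
eef_pos: [0.4596, 0.2302, 0.1612]
eef_rot: [-3.141, -0.001, -2.876]
contact_force: [-0.5, -0.3, -2.9]
finger_gap: 0.507
grasp_force: 62.2
```

```bash
python3 -c "
from h import *
K,P=look('w4')
go((.4586,.271,.07,105.3))"
```

```text
t 11.2 p [0.4597 0.2297 0.1613] c0 105.2 j6 -1.61
(0.4586, 0.271, 0.07, 105.3) -> [-0.039, 0.161, 0.365] -0.0007 rows 3
```

View pics/w4.png

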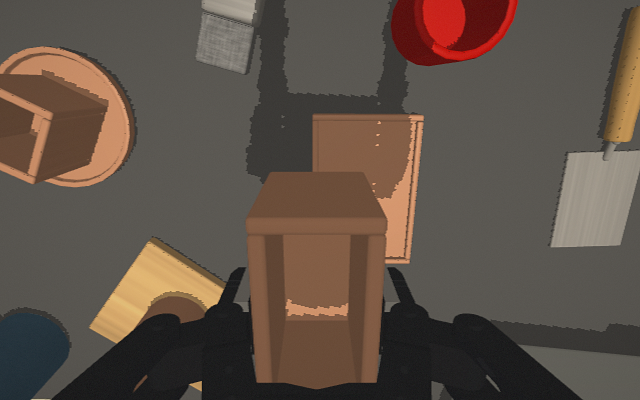

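The planter hangs square in the fingers. The saucer's near corners are at (313,115) and (423,116), and its side runs down to (410,263), parallel to the planter.

```bash
python3 -c "
from h import *
d=np.load('pics/w4.npz');K,P=d['camera_matrix'],d['pose']
w=ray(K,P,[(313,115),(423,116),(410,263)],.013)[:,:2];print('sides',np.linalg.norm(np.diff(w,axis=0),axis=1),'centre',(w[0]+w[2])/2,np.degrees(np.arctan2(*(w[2]-w[1])[::-1])),np.degrees(np.arctan2(*(w[1]-w[0])[::-1])))
print('pot top near corners at z',.1613-.0257+.068,ray(K,P,[(247,222),(387,222)],.1613-.0257+.068))
"
```

```text
sides [0.08850683 0.13251103] centre [0.45881545 0.27196554] 15.523890666486702 104.73034672353671
pot top near corners at z 0.2036 [[0.426374   0.19756641 0.2036    ]
 [0.41503488 0.23916227 0.2036    ]]
```

Call:
servo_tool(
  plan=[
    [-0.02,0.08,0,0,0],
    [-0.038,0.15,0.05,0,0],
    [-0.039,0.161,0.15,0,0],
    [-0.039,0.161,0.27,0,0],
    [-0.039,0.161,0.38,0,0],
    [-0.039,0.161,0.46,0,0],
    [-0.039,0.161,0.5,0,0],
    [-0.039,0.161,0.52,0,0],
    [-0.039,0.161,0.53,0,0],
    [-0.039,0.161,0.53,0,0],
  ],
)

```text
time_s: 12.2
eef_pos: [0.4593, 0.272, 0.0298]
eef_rot: [-3.142, 0.001, -2.877]
contact_force: [-0.9, 0.5, -1.6]
finger_gap: 0.509
grasp_force: 62.3
```

Call:
servo_tool(
  plan=[
    [0,0,0.006,0,0],
    [0,0,0.012,0,0],
    [0,0,0.015,0,0],
    [0,0,0.018,0,0],
    [0,0,0.02,0,0],
    [0,0,0.02,0,0],
  ],
)

```text
time_s: 12.8
eef_pos: [0.4588, 0.2722, 0.0257]
eef_rot: [-3.141, -0.0, -2.876]
contact_force: [-6.2, -1.8, 10.9]
finger_gap: 0.505
grasp_force: 63.8
```

Call:
servo_tool(
  plan=[
    [0,0,0,0,1],
    [0,0,0,0,1],
    [0,0,0,0,1],
    [0,0,-0.1,0,1],
    [0,0,-0.28,0,1],
    [0,0,-0.46,0,1],
    [0.06,-0.14,-0.6,0.04,1],
    [0.13,-0.31,-0.7,0.085,1],
    [0.2,-0.49,-0.72,0.13,1],
    [0.28,-0.67,-0.72,0.168,1],
    [0.36,-0.84,-0.72,0.168,1],
    [0.39,-0.91,-0.72,0.168,1],
  ],
)

```text
time_s: 14.0
eef_pos: [0.4234, 0.0238, 0.2042]
eef_rot: [-3.141, 0.001, 2.876]
contact_force: [0.6, 0.1, 0.1]
finger_gap: 0.998
grasp_force: 0.0
```

Call:
servo_tool(
  plan=[
    [0,0,0,0,1],
    [0,0,0,0,1],
    [0,0,0,0,1],
  ],
)

```text
time_s: 14.3
eef_pos: [0.4242, 0.0278, 0.204]
eef_rot: [3.141, -0.0, 2.88]
contact_force: [0.3, 0.1, 0.3]
finger_gap: 0.999
grasp_force: 0.0
```

```bash
python3 -c "
from h import *
K,P=look('w5')
f=cv2.imread('pics/w5.png');x0,y0=200,110
cv2.imwrite('pics/w5c.png',cv2.resize(f[y0:y0+200,x0:x0+240],None,fx=3,fy=3,interpolation=cv2.INTER_CUBIC))
go((.463,.017,.027,75))"
```

```text
t 14.3 p [0.4242 0.028  0.204 ] c0 75.1 j6 -1.53
(0.463, 0.017, 0.027, 75) -> [-0.162, -0.003, 0.708] 0.0003 rows 4
```

View pics/w5c.png

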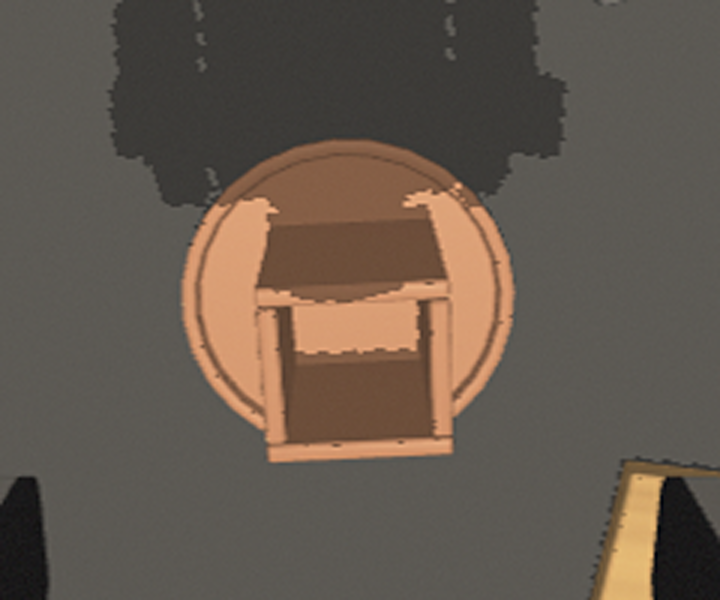

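In the crop (origin (200,110)) the square planter's top corners are at (256,290), (451,281), (452,454) and (269,462). The round saucer spans columns 183 to 514, with its top edge at row 140.

```bash
python3 -c "
from h import *
d=np.load('pics/w5.npz');K,P=d['camera_matrix'],d['pose']
g=lambda p,z:ray(K,P,np.array(p)/3-.33+np.array([200,110]),z)
q=g([(269,462),(256,290),(451,281),(452,454)],.072)
print('pot',rect(q,54,54))
c=rect(q,54,54)[0]
go((*c,.027,75),(*c,.027,76),(*c,.027,77))
# round saucer: fit circle to traced rim points
from scipy.optimize import least_squares as ls
w=g([(183,298),(514,298),(349,140),(215,208),(482,200),(200,370),(497,370),(230,408),(470,400)],.013)
s=ls(lambda p:np.hypot(w[:,0]-p[0],w[:,1]-p[1])-p[2],[.46,.017,.056]);print('round',s.x,s.fun.round(4))
"
```

```text
pot (array([0.4647, 0.0181]), 167.3, 77.8, 'sides', np.float64(53.0), np.float64(53.0), 'want', 54, 54)
t 14.3 p [0.4242 0.028  0.204 ] c0 75.1 j6 -1.53
(np.float64(0.4647), np.float64(0.0181), 0.027, 75) -> [-0.167, 0.004, 0.708] 0.0003 rows 4
(np.float64(0.4647), np.float64(0.0181), 0.027, 76) -> [-0.167, 0.004, 0.708] -0.0053 rows 4
(np.float64(0.4647), np.float64(0.0181), 0.027, 77) -> [-0.167, 0.004, 0.708] -0.0108 rows 4
round [0.464869   0.01559617 0.05570369] [-0.0002 -0.0003  0.0002 -0.0008  0.0007  0.0005  0.0004  0.0004 -0.0009]
```

Call:
servo_tool(
  plan=[
    [-0.1,0,0.08,-0.013,1],
    [-0.167,0.004,0.2,-0.013,1],
    [-0.167,0.004,0.32,-0.013,1],
    [-0.167,0.004,0.45,-0.013,1],
    [-0.167,0.004,0.57,-0.013,1],
    [-0.167,0.004,0.66,-0.013,1],
    [-0.167,0.004,0.7,-0.013,1],
    [-0.167,0.004,0.708,-0.013,1],
    [-0.167,0.004,0.708,-0.013,0.7],
    [-0.167,0.004,0.708,-0.013,0.4],
    [-0.167,0.004,0.708,-0.013,0],
    [-0.167,0.004,0.708,-0.013,0],
  ],
)

```text
time_s: 15.55
eef_pos: [0.4662, 0.0168, 0.0286]
eef_rot: [3.141, 0.003, 2.92]
contact_force: [-0.2, -0.2, 5.6]
finger_gap: 0.625
grasp_force: 63.9
```

Call:
servo_tool(
  plan=[
    [0,0,0,0,0],
    [0,0,0,0,0],
    [0,0,0,0,0],
    [0,0,0,0,0],
  ],
)

```text
time_s: 15.95
eef_pos: [0.4662, 0.0168, 0.0286]
eef_rot: [3.141, 0.003, 2.92]
contact_force: [0.4, 0.1, 6.7]
finger_gap: 0.622
grasp_force: 64.0
```

```bash
python3 -c "
from h import *
go((.44,-.22,.16,89),(.44,-.269,.16,89))"
```

```text
t 15.9 p [0.4662 0.0168 0.0286] c0 77.3 j6 -1.57
(0.44, -0.22, 0.16, 89) -> [-0.108, -0.947, -0.525] -0.065 rows 6
(0.44, -0.269, 0.16, 89) -> [-0.151, -1.138, -0.525] -0.065 rows 7
```

Call:
servo_tool(
  plan=[
    [0,0,-0.1,0,0],
    [0,0,-0.24,0,0],
    [0,0,-0.38,0,0],
    [0,-0.04,-0.48,0,0],
    [-0.02,-0.14,-0.525,-0.02,0],
    [-0.03,-0.27,-0.525,-0.04,0],
    [-0.045,-0.4,-0.525,-0.055,0],
    [-0.06,-0.53,-0.525,-0.065,0],
    [-0.075,-0.66,-0.525,-0.065,0],
    [-0.09,-0.79,-0.525,-0.065,0],
    [-0.1,-0.9,-0.525,-0.065,0],
    [-0.108,-0.947,-0.525,-0.065,0],
  ],
)

```text
time_s: 17.15
eef_pos: [0.438, -0.2218, 0.158]
eef_rot: [-3.141, -0.001, 3.122]
contact_force: [0.0, 0.7, -3.3]
finger_gap: 0.627
grasp_force: 64.5
```

Call:
servo_tool(
  plan=[
    [0,0,0,0,0],
    [0,0,0,0,0],
    [0,0,0,0,0],
  ],
)

```text
time_s: 17.45
eef_pos: [0.4389, -0.2185, 0.158]
eef_rot: [3.141, -0.001, 3.125]
contact_force: [-0.7, -0.1, -3.7]
finger_gap: 0.62
grasp_force: 64.5
```

```bash
python3 -c "
from h import *
K,P=look('w6')
go((.44,-.269,.0286,89))"
```

```text
t 17.5 p [ 0.439  -0.2186  0.1581] c0 89.1 j6 -2.26
(0.44, -0.269, 0.0286, 89) -> [-0.007, -0.202, 0.518] 0.0004 rows 3
```

View pics/w6.png

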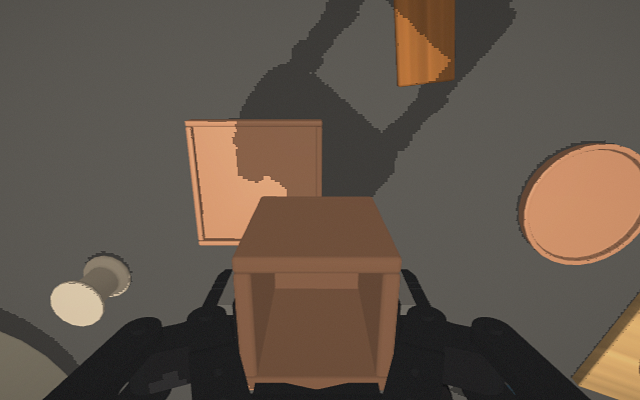

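The square planter hangs square in the fingers, with its near rim from (233,260) to (400,259). The square saucer's corners are at (185,121), (322,120) and (200,244).

```bash
python3 -c "
from h import *
d=np.load('pics/w6.npz');K,P=d['camera_matrix'],d['pose']
w=ray(K,P,[(200,244),(185,121),(322,120)],.013)[:,:2];print('sides',np.linalg.norm(np.diff(w,axis=0),axis=1),'centre',(w[0]+w[2])/2,np.degrees(np.arctan2(*(w[0]-w[1])[::-1])),np.degrees(np.arctan2(*(w[2]-w[1])[::-1])))
w=ray(K,P,[(233,260),(400,259)],.2015);print('pot near edge',w,w.mean(0))
"
```

```text
sides [0.10805514 0.10946147] centre [ 0.44012361 -0.26937848] -0.5240803171330363 89.47731863339692
pot near edge [[ 0.41069247 -0.24573273  0.2015    ]
 [ 0.41122525 -0.19297025  0.2015    ]] [ 0.41095886 -0.21935149  0.2015    ]
```

Call:
servo_tool(
  plan=[
    [-0.004,-0.08,0,0,0],
    [-0.008,-0.17,0,0,0],
    [-0.01,-0.203,0.08,0,0],
    [-0.01,-0.203,0.2,0,0],
    [-0.01,-0.203,0.32,0,0],
    [-0.01,-0.203,0.41,0,0],
    [-0.01,-0.203,0.47,0,0],
    [-0.01,-0.203,0.49,0,0],
    [-0.01,-0.203,0.5,0,0],
    [-0.01,-0.203,0.505,0,0],
    [-0.01,-0.203,0.505,0,0],
  ],
)

```text
time_s: 18.6
eef_pos: [0.4412, -0.271, 0.033]
eef_rot: [-3.14, 0.001, 3.124]
contact_force: [-0.4, 0.2, -3.4]
finger_gap: 0.623
grasp_force: 64.6
```

Call:
servo_tool(
  plan=[
    [0,0,0.005,0,0],
    [0,0,0.01,0,0],
    [0,0,0.013,0,0],
    [0,0,0.016,0,0],
    [0,0,0.018,0,0],
    [0,0,0.018,0,0],
  ],
)

```text
time_s: 19.2
eef_pos: [0.4406, -0.2708, 0.0287]
eef_rot: [3.141, -0.0, 3.124]
contact_force: [-4.1, 3.2, 8.5]
finger_gap: 0.626
grasp_force: 65.8
```

Call:
servo_tool(
  plan=[
    [0,0,0,0,1],
    [0,0,0,0,1],
    [0,0,0,0,1],
    [0,0,-0.1,0,1],
    [0,0,-0.28,0,1],
    [0,0,-0.46,0,1],
    [0,0.14,-0.6,0,1],
    [-0.06,0.31,-0.7,0,1],
    [-0.14,0.48,-0.74,0,1],
    [-0.22,0.65,-0.74,0,1],
    [-0.3,0.81,-0.74,0,1],
    [-0.36,0.96,-0.74,0,1],
  ],
)

```text
time_s: 20.4
eef_pos: [0.5356, -0.0303, 0.2128]
eef_rot: [-3.141, 0.001, 3.125]
contact_force: [-0.4, -0.1, -0.2]
finger_gap: 1.001
grasp_force: 0.0
```

Call:
servo_tool(
  plan=[
    [-0.07,0.17,0,0,1],
    [-0.14,0.34,0,0,1],
    [-0.21,0.51,0,0,1],
    [-0.24,0.66,0,0,1],
    [-0.24,0.66,0,0,1],
    [-0.24,0.66,0,0,1],
    [-0.24,0.66,0,0,1],
  ],
)

```text
time_s: 21.1
eef_pos: [0.5975, 0.1307, 0.2124]
eef_rot: [-3.141, -0.0, 3.123]
contact_force: [0.1, -0.3, 1.0]
finger_gap: 1.0
grasp_force: 0.0
```

```bash
python3 -c "
from h import *
K,P=look('w7')
go((.632,.1365,.0373,89))"
```

```text
t 21.1 p [0.5975 0.1305 0.2125] c0 88.9 j6 -1.53
(0.632, 0.1365, 0.0373, 89) -> [-0.138, 0.027, 0.701] -0.0005 rows 4
```

View pics/w7.png

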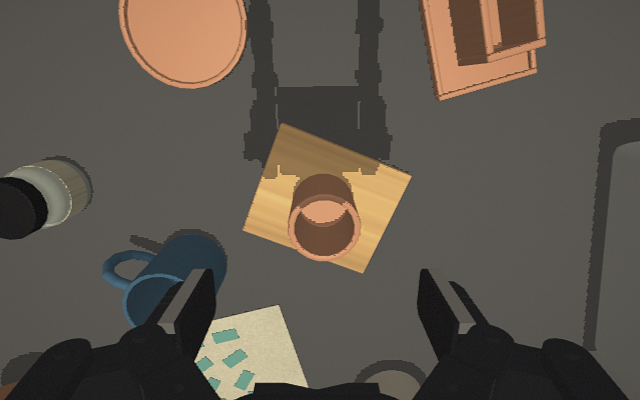

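```bash
python3 -c "
from h import *
d=np.load('pics/w7.npz');K,P=d['camera_matrix'],d['pose']
c=ray(K,P,[(324,225)],.082)[0];print(c);go((c[0],c[1],.0353,89))"
```

```text
[0.6296526  0.13530324 0.082     ]
t 21.1 p [0.5975 0.1305 0.2125] c0 88.9 j6 -1.53
(np.float64(0.6296525956971039), np.float64(0.13530323913398387), 0.0353, 89) -> [-0.128, 0.022, 0.709] -0.0005 rows 4
```

The round planter stands on the board with its rim centre at (324,225). The mug at (165,290) is clear of the fingers. I'll grasp it.

Call:
servo_tool(
  plan=[
    [-0.08,0.02,0.08,0,1],
    [-0.134,0.025,0.2,0,1],
    [-0.134,0.025,0.32,0,1],
    [-0.134,0.025,0.44,0,1],
    [-0.134,0.025,0.55,0,1],
    [-0.134,0.025,0.65,0,1],
    [-0.134,0.025,0.69,0,1],
    [-0.134,0.025,0.705,0,1],
    [-0.134,0.025,0.705,0,0.8],
    [-0.134,0.025,0.705,0,0.4],
    [-0.134,0.025,0.705,0,0],
    [-0.134,0.025,0.705,0,0],
  ],
)

```text
time_s: 22.35
eef_pos: [0.6329, 0.1372, 0.0384]
eef_rot: [-3.142, 0.004, 3.124]
contact_force: [0.5, -0.4, 6.4]
finger_gap: 0.718
grasp_force: 65.8
```

Call:
servo_tool(
  plan=[
    [0,0,0,0,0],
    [0,0,0,0,0],
    [0,0,0,0,0],
  ],
)

```text
time_s: 22.65
eef_pos: [0.6329, 0.1372, 0.0384]
eef_rot: [-3.142, 0.004, 3.124]
contact_force: [-0.1, -0.5, 6.3]
finger_gap: 0.717
grasp_force: 65.9
```

```bash
python3 -c "
from h import *
go((.464,.06,.16,89),(.464,.016,.16,89))"
```

```text
t 22.6 p [0.6329 0.1372 0.0384] c0 89.0 j6 -1.53
(0.464, 0.06, 0.16, 89) -> [0.668, -0.321, -0.489] -0.0 rows 5
(0.464, 0.016, 0.16, 89) -> [0.665, -0.497, -0.489] -0.0 rows 5
```

Call:
servo_tool(
  plan=[
    [0,0,-0.1,0,0],
    [0,0,-0.24,0,0],
    [0,0,-0.38,0,0],
    [0.06,-0.03,-0.47,0,0],
    [0.16,-0.09,-0.49,0,0],
    [0.27,-0.15,-0.49,0,0],
    [0.38,-0.21,-0.49,0,0],
    [0.49,-0.27,-0.49,0,0],
    [0.58,-0.32,-0.49,0,0],
    [0.64,-0.36,-0.49,0,0],
    [0.667,-0.38,-0.49,0,0],
    [0.667,-0.38,-0.49,0,0],
  ],
)

```text
time_s: 23.85
eef_pos: [0.4623, 0.045, 0.1586]
eef_rot: [3.141, -0.0, 3.123]
contact_force: [0.3, -0.1, -2.3]
finger_gap: 0.714
grasp_force: 66.1
```

Call:
servo_tool(
  plan=[
    [0,0,0,0,0],
    [0,0,0,0,0],
  ],
)

```text
time_s: 24.05
eef_pos: [0.4635, 0.0456, 0.1589]
eef_rot: [3.141, 0.0, 3.124]
contact_force: [-0.1, 0.7, -2.9]
finger_gap: 0.718
grasp_force: 66.1
```

```bash
python3 -c "
from h import *
K,P=look('w8')
go((.464,.016,.0344,89))"
```

```text
t 24.1 p [0.4634 0.0455 0.1589] c0 89.0 j6 -1.72
(0.464, 0.016, 0.0344, 89) -> [-0.004, -0.118, 0.498] 0.0001 rows 3
```

View pics/w8.png

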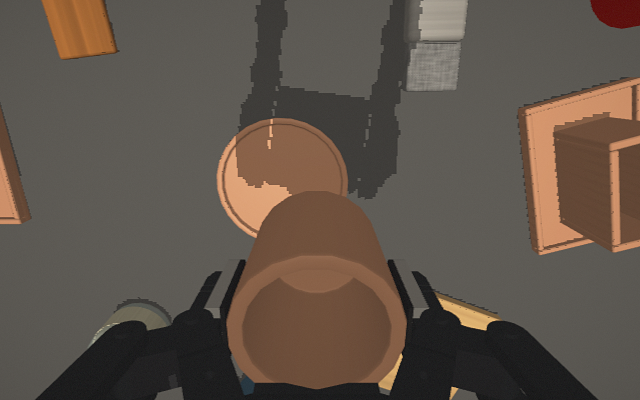

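The round planter is held upright, with its near rim at row 254 by column 317. The empty round saucer spans columns 218 to 348, with its top at row 118.

```bash
python3 -c "
from h import *
from scipy.optimize import least_squares as ls
d=np.load('pics/w8.npz');K,P=d['camera_matrix'],d['pose']
w=ray(K,P,[(218,178),(348,178),(282,118),(231,140),(334,140),(226,208),(242,229)],.013)
s=ls(lambda p:np.hypot(w[:,0]-p[0],w[:,1]-p[1])-p[2],[.46,.017,.056]);print(s.x,s.fun.round(4))
print(ray(K,P,[(317,254)],.2025)+[.031,0,0])
"
```

```text
[0.46418205 0.0165099  0.05550501] [-0.0001 -0.0006 -0.0006  0.0005  0.0009 -0.0006  0.0006]
[[0.46453916 0.04495434 0.2025    ]]
```

Call:
servo_tool(
  plan=[
    [0,-0.05,0,0,0],
    [0,-0.1,0,0,0],
    [0,-0.116,0.08,0,0],
    [0,-0.116,0.2,0,0],
    [0,-0.116,0.32,0,0],
    [0,-0.116,0.41,0,0],
    [0,-0.116,0.46,0,0],
    [0,-0.116,0.475,0,0],
    [0,-0.116,0.482,0,0],
    [0,-0.116,0.486,0,0],
    [0,-0.116,0.486,0,0],
  ],
)

```text
time_s: 25.2
eef_pos: [0.4633, 0.016, 0.0383]
eef_rot: [-3.141, 0.002, 3.124]
contact_force: [0.7, 0.3, -2.1]
finger_gap: 0.715
grasp_force: 66.1
```

Call:
servo_tool(
  plan=[
    [0,0,0.005,0,0],
    [0,0,0.009,0,0],
    [0,0,0.012,0,0],
    [0,0,0.015,0,0],
    [0,0,0.017,0,0],
    [0,0,0.017,0,0],
  ],
)

```text
time_s: 25.8
eef_pos: [0.4625, 0.0163, 0.0344]
eef_rot: [-3.142, -0.001, 3.124]
contact_force: [-6.4, 1.2, 12.1]
finger_gap: 0.712
grasp_force: 67.4
```

Seated. I'll release, back off clear of the view, and check from the top.

Call:
servo_tool(
  plan=[
    [0,0,0,0,1],
    [0,0,0,0,1],
    [0,0,0,0,1],
    [0,0,-0.1,0,1],
    [0,0,-0.28,0,1],
    [0,0,-0.46,0,1],
    [0,0,-0.64,0,1],
    [0.15,0,-0.75,0,1],
    [0.3,0.1,-0.8,0,1],
    [0.4,0.2,-0.8,0,1],
    [0.5,0.3,-0.8,0,1],
    [0.5,0.3,-0.8,0,1],
  ],
)

```text
time_s: 27.0
eef_pos: [0.3367, 0.0954, 0.2329]
eef_rot: [3.141, 0.0, 3.127]
contact_force: [0.7, -0.5, -0.7]
finger_gap: 0.998
grasp_force: 0.0
```

Run:
```python
from workcell import r,get_image
import cv2,numpy as np
d=get_image("top");np.savez("pics/top1.npz",**d);cv2.imwrite("pics/top1.png",d["frame"])
print(r.read_state()["eef_pos"])
```

```text
[0.3380111  0.09425268 0.23307807]
```

View pics/top1.png

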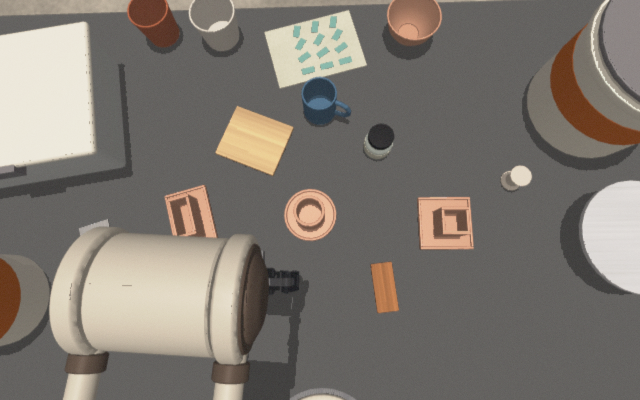

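All three stand on their own saucers: round at (309,212), square at (455,220) and oblong at (183,215). The jar and mug haven't moved. I'll do one enlarged check of the centring.

Run:
```python
import cv2,numpy as np
f=np.load("pics/top1.npz")["frame"]
cv2.imwrite("pics/crop2.png",np.hstack([cv2.resize(f[y:y+75,x:x+66],None,fx=4,fy=4,interpolation=cv2.INTER_CUBIC) for x,y in((158,182),(278,178),(413,186))]))
```

```text
(no output)
```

View pics/crop2.png

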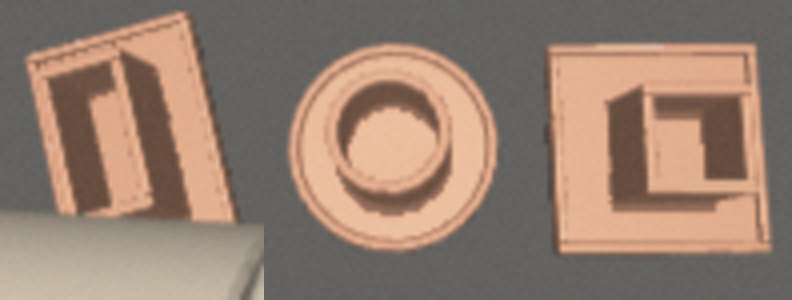

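Run:
```python
from h import *
d=np.load("pics/top1.npz");K,P=d["camera_matrix"],d["pose"]
g=lambda o,p,z:ray(K,P,np.array(p)/4-.375+np.array(o),z)
print("round",g((278,178),[(126,136)],.078),"saucer .464,.0165")
print("square",rect(g((413,186),[(112,86),(224,83),(231,190),(120,195)],.072),54,54),"saucer .440,-.2692,-0.8deg")
print("obl",rect(g((158,182),[(118,50),(152,205),(80,218),(45,75)],.068),84,44),"saucer .4588,.2715,15.3")
```

```text
round [[0.45903233 0.01516737 0.078     ]] saucer .464,.0165
square (array([ 0.4365, -0.2706]), -89.2, 178.9, 'sides', np.float64(54.0), np.float64(53.0), 'want', 54, 54) saucer .440,-.2692,-0.8deg
obl (array([0.4582, 0.2692]), -164.5, 103.7, 'sides', np.float64(78.0), np.float64(37.0), 'want', 84, 44) saucer .4588,.2715,15.3
```

```bash
python3 -c "
from workcell import r
print(r.sign_off())"
```

```text
the job is handed in; nothing more can be done
None
```

All three planters are upright on their own saucers with their sides aligned, centred to within about 4 to 5 mm as measured in the last top view; the jar and mug look unmoved, and I handed the job in at about 27 s.

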